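# Third hand for a strainer-frame corner

### The arm

A 7-joint arm with a two-finger parallel gripper is mounted at the origin on the work surface. World frame = base frame: x ahead of the robot, y to its left, z up, the work surface at z = 0. Lengths are in mm, angles in degrees, forces in N, time in s.
With the tool pointing down it reaches from about 350 to 900 mm from the base axis. Payload 8.1 kg.
Tool frame: the origin (TCP) lies at the centre of the arm's flange, where the gripper is bolted on; the fingertips stand env.tips_ahead ahead of it and the grasp point (between the pads) lies 159 mm ahead of it (env.tips_ahead is the distance from the TCP to the fingertips, in mm); z points along the fingers, y is the line along which they close (so a half turn about z gives the same grasp; the last joint's range is limited). The gripper opens to 92 mm and grips with 3 to 60 N. Pads are 19 mm wide; open, the fingers measure 130 mm over their backs; the gripper's body (75 mm by 190 mm) begins 47 mm behind the grasp point.
Start: joints at [60.871, 24.895, 1.432, 90.138, -0.665, 64.973, -4.303], TCP at [246.698, -574.258, 404.742] pointing down, gripper open.
Joint ranges: [-149.89, 149.89], [-25.12, 119.58], [-72.63, 75.52], [4.76, 147.25], [-75.54, 255.54], [6.69, 114.76], [-157.13, 157.13]. Speed limits (degrees/s): [127.2, 127.2, 172.46, 172.46, 180, 180, 180].

### API

Orientations are given as [roll, pitch, yaw] about the fixed x, y, z axes, in that order (R = Rz(yaw) Ry(pitch) Rx(roll)).
In Python, from plant import env gives the robot as it stands.
- The arm moves only by the tool send_rows, never from a script. Its argument "plan" is a list of rows, each an object of numbers: "dx", "dy", "dz": the shift along the tool's x, y, z in m; "wx", "wy", "wz": the turn, a rotation vector about the tool's x, y, z in degrees; "hand": the closure, from 0 (fully open) to 1 (shut). A call has 1 to 5 rows; each row shifts and turns the commanded pose from where the row before left it, along the tool's axes as they then stand; what a row does not reach is not made up. A row lasts 1/10 s, in which the tool goes at most 50 mm and 8.59 degrees, less where a joint would pass 70% of its speed; a pose out of reach is approached as far as the arm can. A call is refused whole if a number of a shift passes 0.05 or a number of a turn 8.59, either way. A call with a gripper value outside its range is refused whole. The fingers move at their own pace and stop on an object; the grip force is fixed at half the most. Time passes only in rows, so rows that do not move let the fingers close. It gives the time, the measured TCP pose, the force and the opening at its end, in the units of the state.
- env.state(): the state, without advancing time (a new reading comes with each control period).
- env.camera(name): name is "scene" or "top" or "wrist"; returns a dict with "color" (480x640x3 uint8, red, green, blue), "fx", "fy", "cx", "cy" (pixels), "pose" (4x4, takes a point from camera to world coordinates). Camera axes: x right, y up, looking along -z (the intrinsics and any distortion apply to the point x, -y, -z); pixel columns grow to the right and rows downward; lengths in mm; the calibration is good to about 2 mm. A picture is of the moment at which its call begins. There is no depth.
- env.job_done(): hands the job in, once; it reports no verdict.
The state is a dict: "clock": time; "q": joint angles; "qd": joint speeds; "tau": joint torques, N m; "eef_pos": TCP position; "orientation": TCP orientation; "contact_force": force on the tool from outside, world axes, zero at the start; "ft_torque": the same for the moment, N m; "finger_gap": opening from 0.0 (shut) to 1.0 (fully open).
Only numpy, scipy, OpenCV 4.12 (cv2) and the standard library are available. Lean on these libraries where they do the work, as an engineer would, in place of code of your own. Each camera call takes 0.05 s, during which the arm holds its last target. There are 200 camera calls.

### The job

Help build the picture strainer on the assembly board: take the loose long bar (280 mm, not the shorter one beside it), lay it flat on the board and slide it endways under the steel bridge, one side flush along the wooden fence, until its end butts squarely against the clamped short side of the frame. Bring it up gently, without ramming it, and keep pushing it against that side with a steady force of about 12 N (between 5 and 20 N) so that I can drive the screws; finish while still holding and pressing it, do not let go. Leave the other things on the bench where they are.

Things in the scene. Friction and masses are not known exactly. Their poses are not given: they have to be found in the camera images.
- long_bar: The loose long bar to be held: plain pale wood, 280 long x 34 wide x 24 mm high, about 85 to 170 g, lying flat on the cutting mat with its length roughly along world x. Origin: centre of its underside; x along its length, z up. Both ends and both long sides are alike; either end may lead.
- short_bar: A loose shorter bar of the same wood, 220 x 34 x 24 mm, on the same mat about 100 mm (centre to centre) to one side or the other of the long bar. Leave it. Origin: centre of its underside; x along its length.
- mat: Cutting mat lying on the bench, fixed, 340 (x) x 220 (y) x 3 mm thick; the two loose bars lie on it. Origin: centre of its underside.
- jig: Plywood assembly board, 18 mm thick, fixed to the bench; all on it is rigid. Origin at bench level, below the inside corner where the fence's face meets the inner face of the clamped short side. x = direction in which the bar is slid and pressed (towards the clamped side), y = away from the fence, z up. Board: x -300 to +150, y -60 to +240 mm, top at z = 18.
- frame: The frame so far, clamped rigidly on the board: the short side (jig x 0 to 34, y 0 to 220) and, at its end away from the fence, the first long side already screwed on (y 186 to 220, x -280 to 0), both 24 mm high. Origin: inside corner as the jig's, on the board's top; axes as the jig. A toggle clamp holds the short side at y 113; it reaches 90 mm above the bench.
- square: Try square, 144 x 70 mm, 16 mm high, lying loose on the board between the frame's long side and the bar's place, around jig x -160, y 125. Leave it. Origin: near its middle, underside.
- screw_tin: Small open round tin of screws, 60 mm across, 24 mm high, loose on the board behind the clamped side. Leave it. Origin: centre of its underside.
- glue: Glue bottle standing on the far part of the bench, 60 mm across, 170 mm high. Leave it. Origin: centre of its underside.
- driver: Cordless driver lying on its side on the far left of the bench, about 220 x 190 mm, 56 mm high. Leave it. Origin: under its motor housing.
- mallet: Wooden mallet lying on the left of the bench, 265 mm long, head 110 mm wide and 60 mm high. Leave it. Origin: under its middle.
- fence_end (a point): The fence's entry end, at the foot of its face on the board's top (jig x -150, y 0, z 18 mm). The wooden fence runs from here to jig x -10, is 30 mm thick (jig y -30 to 0) and 28 mm high above the board; the bar lies along its face y = 0.
- bridge (a point): Middle of the way, on the underside of the steel bridge (jig x -120, y 17, z 46 mm): a flat bar 30 mm wide (jig x -135 to -105), 6 mm thick, 28 mm above the board (4 mm over the bar), on the fence and on a spacer block at jig y 46 to 70, so the way is 46 mm wide. Its nuts reach 60 mm above the bench.
- bar_place (a point): Where the long bar's origin must come (jig x -140, y 17, z 18 mm), on the board's top. In place the bar lies along jig x, its front end at jig x 0 and its rear end at jig x -280.

How it is judged (in metres and radians):
At the end, for the whole second after the job is handed in: The long bar lies flat on the board under the bridge and along the fence (within 3.5 mm, 0.03 rad), its end against the clamped short side (within 4 mm), at rest; the fingers are still on it and it presses on the frame with 5 to 20 N (contact force between long_bar and frame between 5 and 20 N and contact force between the fingers and long_bar above 3 N and x of long_bar in the frame of jig between -0.144 and -0.136 m and y of long_bar in the frame of jig between 0.0135 and 0.0205 m and z of long_bar in the frame of jig between 0.014 and 0.0215 m and angle between the x axis of long_bar and the x axis of jig, either way round below 0.03 rad and angle between long_bar's own z axis and vertical below 0.03 rad and linear speed of long_bar below 0.01 m/s); the arm keeps its last pose, push and grip.
It fails at once if the frame is rammed with the bar (over 50 N) (contact force between long_bar and frame above 50 N).
It fails at once if another thing is pushed more than 30 mm from its place (distance of any of short_bar, square, screw_tin, glue, driver, mallet from where it was at the start of the episode above 0.03 m).
It also fails if it takes over 59 s, if anything falls off the work surface, if the arm or the gripper's body presses on something with over 40 N, if the wrist force passes 120 N, or if a joint passes its speed limit or range.

## Working session

There is one attempt and no reset: what is moved stays moved. The work goes in short steps, Python scripts to look and compute and a tool call to move; the robot and the scene stay as the last step left them, time stands still between calls to the robot, and variables do not carry over. Pictures are saved under pics/ and viewed, on a budget of 10 in all, crops included, one or two more only if the job needs it, and the job is handed in when it is done.

Besides the shell and the picture viewer there is one more tool, called after "Request:" by a JSON object that holds its "op" and its "data". send_rows: Moves the arm, as the interface text tells. Its arguments: {"type":"object","properties":{"plan":{"type":"array"}},"required":["plan"]}

```bash
ls; mkdir -p pics; python3 - <<'E'
from plant import env
import cv2
print(env.state(), env.tips_ahead)
for n in ("top","scene"):
    c=env.camera(n); cv2.imwrite(f"pics/{n}0.png",c["color"][:,:,::-1]); print(n,c["fx"],c["fy"],c["cx"],c["cy"],c["pose"].round(3).tolist(),[k for k in c])
E
```

```text
pics
{'clock': 0.0, 'q': array([60.87237539, 24.93698662,  1.43088246, 90.19099959, -0.66524713,
       64.97211944, -4.30174524]), 'qd': array([-0.0095726 , -0.02193401,  0.05762362, -0.06792052, -0.04391581,
        0.03767157, -0.0233559 ]), 'tau': array([ 3.91330623e-04, -6.67857528e+01,  9.84792709e-01, -3.14464545e+01,
       -6.08482515e-02,  4.29631106e-02,  2.07742523e-04]), 'eef_pos': array([ 246.5823834 , -574.04041382,  403.92613043]), 'orientation': array([-1.79908541e+02,  7.79340573e-03,  2.32459380e+01]), 'contact_force': array([-0.34145918,  0.87589548,  0.72296554]), 'ft_torque': array([-0.0650298 ,  0.05363743, -0.05163379]), 'finger_gap': 0.9995977364302515} 178.0
top 618.7348403833878 618.7348403833878 327.2357375587238 239.80452195567298 [[0.027, 0.998, -0.055, 463.527], [-1.0, 0.026, -0.016, 122.071], [-0.015, 0.056, 0.998, 1792.681], [0.0, 0.0, 0.0, 1.0]] ['color', 'fx', 'fy', 'cx', 'cy', 'pose']
scene 449.0002105838334 449.0002105838334 312.64191050387427 243.01472839920962 [[-0.185, -0.758, 0.626, 1398.91], [0.983, -0.14, 0.121, 312.859], [-0.004, 0.637, 0.771, 1115.468], [0.0, 0.0, 0.0, 1.0]] ['color', 'fx', 'fy', 'cx', 'cy', 'pose']
```

View pics/top0.png

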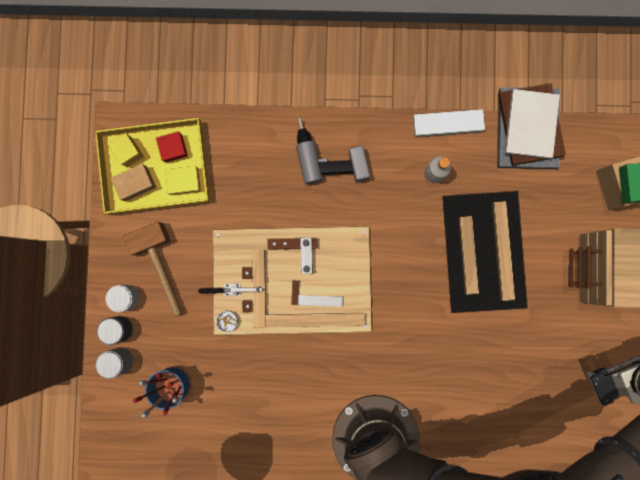

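View pics/scene0.png

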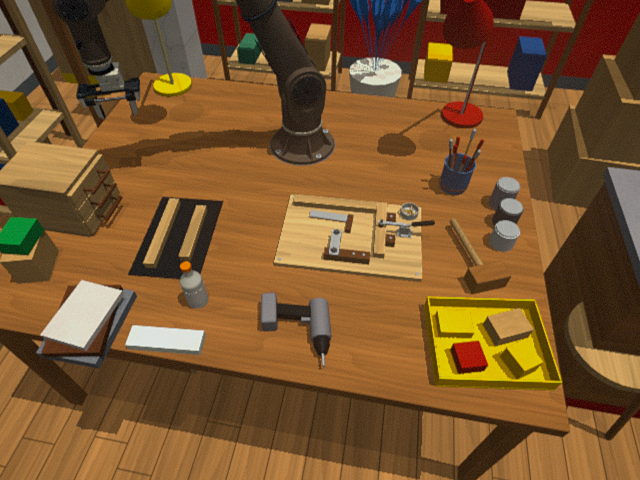

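The top view has world +x up and +y left. The long bar is at about (505,250) and the short bar at (470,255). On the jig, the fence is at (292,244), the bridge at (307,256) and the clamped short side at (259,288). So jig x points to world +y, and jig y to world −x. I'll measure these next.

```bash
cat > h.py <<'E'
import numpy as np, cv2
from plant import env
def ray(c,u,v,z):
    d=np.array([(u-c["cx"])/c["fx"],-(v-c["cy"])/c["fy"],-1.]); P=np.array(c["pose"]); d=P[:3,:3]@d; o=P[:3,3]
    return (o+d*(z-o[2])/d[2])[:2]
def proj(c,p):
    P=np.array(c["pose"]); q=P[:3,:3].T@(np.asarray(p,float)-P[:3,3]); return np.array([c["cx"]+c["fx"]*q[0]/-q[2], c["cy"]-c["fy"]*q[1]/-q[2]])
E
python3 - <<'E'
from h import *
c=env.camera("top"); im=c["color"]
# bars on black mat
x0,y0,x1,y1=448,196,522,308
g=im[y0:y1,x0:x1].astype(int)
m=((g[...,0]>130)).astype(np.uint8)
n,l,s,_=cv2.connectedComponentsWithStats(m)
for i in range(1,n):
    if s[i,4]<300: continue
    ys,xs=np.where(l==i); pts=np.array([ray(c,x+x0,y+y0,27) for x,y in zip(xs,ys)],np.float32)
    r=cv2.minAreaRect(pts); ctr=pts.mean(0); ev=cv2.fitLine(pts,cv2.DIST_L2,0,.01,.01).ravel()
    print(s[i],r,ctr,np.degrees(np.arctan2(ev[1],ev[0])))
for n_,u,v in [("boardTL",214,229),("TR",370,227),("BR",370,331),("BL",214,333)]: print(n_,ray(c,u,v,18))
crop=cv2.resize(im[220:340,205:380],None,fx=4.5,fy=4.5,interpolation=cv2.INTER_CUBIC); cv2.imwrite("pics/jig.png",crop[:,:,::-1]); print(crop.shape)
E
```

```text
[  46    5   21   99 1190] ((545.5169677734375, -352.06976318359375), (279.6510009765625, 35.11529541015625), 5.748222827911377) [ 543.6096 -352.5906] 5.6677704
[ 12  20  19  78 910] ((530.3125610351562, -253.02268981933594), (219.13934326171875, 34.532745361328125), 5.868899345397949) [ 529.8183 -253.5286] 5.87454
boardTL [584.64934247 478.19419273]
TR [602.19054784  29.04560772]
BR [305.41148555  22.08792892]
BL [286.99102227 467.01137355]
(540, 788, 3)
```

View pics/jig.png

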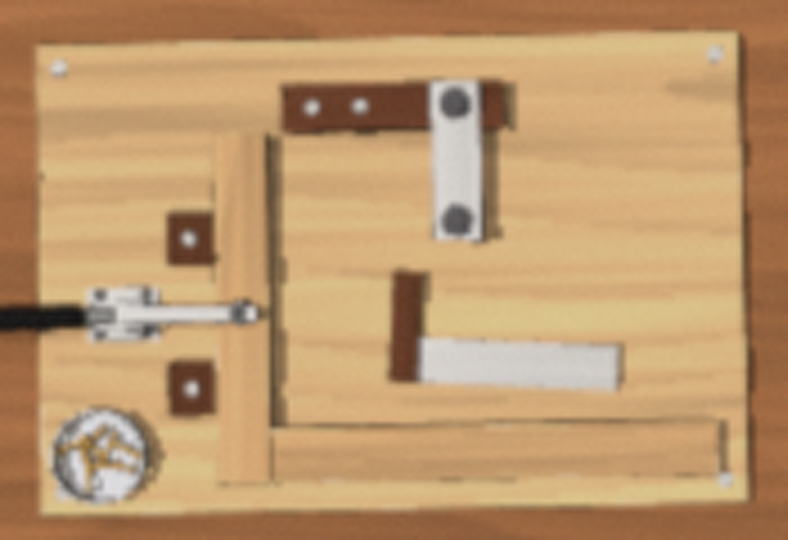

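The crop shows the fence at rows 85–132 and the bridge at x 430–485. The short side's inner face is at col 270, the square at (400,330)–(620,385) and the tin bottom left. The measured bars match their sizes (280×35 and 219×34.5). Next I'll move above the rear part of the long bar.

Request:
{"op": "send_rows", "data": {"plan": [{"dx": 0.039, "dy": -0.013, "dz": 0, "wx": 0, "wy": 0, "wz": 0, "hand": 0}, {"dx": 0.039, "dy": -0.013, "dz": 0, "wx": 0, "wy": 0, "wz": 0, "hand": 0}, {"dx": 0.039, "dy": -0.013, "dz": 0, "wx": 0, "wy": 0, "wz": 0, "hand": 0}, {"dx": 0.039, "dy": -0.013, "dz": 0, "wx": 0, "wy": 0, "wz": 0, "hand": 0}, {"dx": 0.039, "dy": -0.013, "dz": 0, "wx": 0, "wy": 0, "wz": 0, "hand": 0}]}}

```text
clock: 0.65
eef_pos: [401.2, -436.3, 404.6]
orientation: [-180.0, 0.0, 23.2]
contact_force: [-0.4, -0.0, -0.6]
finger_gap: 0.997
```

Request:
{"op": "send_rows", "data": {"plan": [{"dx": 0.039, "dy": -0.013, "dz": 0, "wx": 0, "wy": 0, "wz": 0, "hand": 0}, {"dx": 0.039, "dy": -0.013, "dz": 0, "wx": 0, "wy": 0, "wz": 0, "hand": 0}, {"dx": 0.039, "dy": -0.013, "dz": 0, "wx": 0, "wy": 0, "wz": 0, "hand": 0}, {"dx": 0, "dy": 0, "dz": 0, "wx": 0, "wy": 0, "wz": 6, "hand": 0}, {"dx": 0, "dy": 0, "dz": 0, "wx": 0, "wy": 0, "wz": 6, "hand": 0}]}}

```text
clock: 1.15
eef_pos: [493.6, -354.0, 404.2]
orientation: [-179.9, 0.0, 11.2]
contact_force: [-0.7, -0.2, -0.1]
finger_gap: 1.0
```

Request:
{"op": "send_rows", "data": {"plan": [{"dx": 0, "dy": 0, "dz": 0, "wx": 0, "wy": 0, "wz": 5.5, "hand": 0}, {"dx": 0, "dy": 0, "dz": 0, "wx": 0, "wy": 0, "wz": 0, "hand": 0}, {"dx": 0, "dy": 0, "dz": 0, "wx": 0, "wy": 0, "wz": 0, "hand": 0}]}}

```text
clock: 1.45
eef_pos: [492.3, -355.5, 404.6]
orientation: [-180.0, 0.0, 5.9]
contact_force: [-0.4, 0.5, 0.3]
finger_gap: 0.998
```

```bash
python3 - <<'E'
from h import *
c=env.camera("wrist"); cv2.imwrite("pics/w1.png",c["color"][:,:,::-1]); s=env.state(); print(s["eef_pos"],s["orientation"],s["contact_force"],s["finger_gap"])
print(np.array(c["pose"]).round(3),c["fx"])
for p in [(545,-352,27),(490,-357,27),(405,-366,27),(684,-338,27)]: print(proj(c,p))
E
```

```text
[ 492.28166694 -355.52800883  404.58939622] [-1.79993119e+02  1.52085768e-02  5.89912021e+00] [ 0.9302328  -1.02274994  0.49456778] 0.9984764207245916
[[ 1.03000e-01  9.64000e-01  2.47000e-01  5.58605e+02]
 [-9.95000e-01  1.00000e-01  2.50000e-02 -3.49204e+02]
 [-1.00000e-03 -2.48000e-01  9.69000e-01  3.85255e+02]
 [ 0.00000e+00  0.00000e+00  0.00000e+00  1.00000e+00]] 334.34908195630436
[319.6125143  172.31585388]
[318.90831413 224.13809535]
[319.0167761 297.0860066]
[320.22897995  21.14245923]
```

View pics/w1.png

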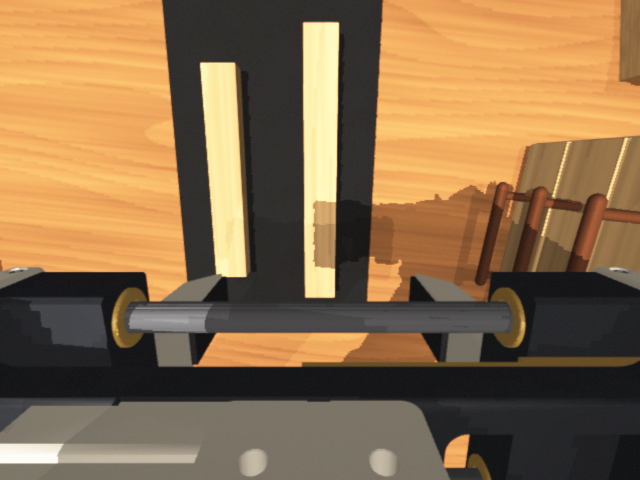

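The wrist view shows the long bar from (320,22) to (320,297). The predicted points land within about 1 px, so the measurement holds. I'll descend and grip.

Request:
{"op": "send_rows", "data": {"plan": [{"dx": -0.002, "dy": 0.002, "dz": 0.04, "wx": 0, "wy": 0, "wz": 0, "hand": 0}, {"dx": 0, "dy": 0, "dz": 0.045, "wx": 0, "wy": 0, "wz": 0, "hand": 0}, {"dx": 0, "dy": 0, "dz": 0.045, "wx": 0, "wy": 0, "wz": 0, "hand": 0}, {"dx": 0, "dy": 0, "dz": 0.04, "wx": 0, "wy": 0, "wz": 0, "hand": 0}, {"dx": 0, "dy": 0, "dz": 0.025, "wx": 0, "wy": 0, "wz": 0, "hand": 0}]}}

```text
clock: 2.0
eef_pos: [489.5, -357.3, 206.7]
orientation: [-179.9, 0.1, 5.9]
contact_force: [-0.1, 0.4, 0.1]
finger_gap: 1.004
```

Request:
{"op": "send_rows", "data": {"plan": [{"dx": 0, "dy": 0, "dz": 0.015, "wx": 0, "wy": 0, "wz": 0, "hand": 0}, {"dx": 0, "dy": 0, "dz": 0.01, "wx": 0, "wy": 0, "wz": 0, "hand": 0}, {"dx": 0, "dy": 0, "dz": 0, "wx": 0, "wy": 0, "wz": 0, "hand": 0}, {"dx": 0, "dy": 0, "dz": 0, "wx": 0, "wy": 0, "wz": 0, "hand": 0}]}}

```text
clock: 2.4
eef_pos: [491.0, -358.1, 185.8]
orientation: [179.9, -0.1, 5.8]
contact_force: [0.4, 0.1, -0.1]
finger_gap: 1.002
```

Request:
{"op": "send_rows", "data": {"plan": [{"dx": 0, "dy": 0, "dz": 0, "wx": 0, "wy": 0, "wz": 0, "hand": 1}, {"dx": 0, "dy": 0, "dz": 0, "wx": 0, "wy": 0, "wz": 0, "hand": 1}, {"dx": 0, "dy": 0, "dz": 0, "wx": 0, "wy": 0, "wz": 0, "hand": 1}, {"dx": 0, "dy": 0, "dz": 0, "wx": 0, "wy": 0, "wz": 0, "hand": 1}, {"dx": 0, "dy": 0, "dz": 0, "wx": 0, "wy": 0, "wz": 0, "hand": 1}]}}

```text
clock: 2.9
eef_pos: [490.6, -357.7, 184.9]
orientation: [180.0, -0.0, 5.8]
contact_force: [-0.3, 0.4, -0.4]
finger_gap: 0.614
```

Request:
{"op": "send_rows", "data": {"plan": [{"dx": 0, "dy": 0, "dz": 0, "wx": 0, "wy": 0, "wz": 0, "hand": 1}, {"dx": 0, "dy": 0, "dz": 0, "wx": 0, "wy": 0, "wz": 0, "hand": 1}, {"dx": 0, "dy": 0, "dz": 0, "wx": 0, "wy": 0, "wz": 0, "hand": 1}, {"dx": 0, "dy": 0, "dz": 0, "wx": 0, "wy": 0, "wz": 0, "hand": 1}, {"dx": 0, "dy": 0, "dz": 0, "wx": 0, "wy": 0, "wz": 0, "hand": 1}]}}

```text
clock: 3.4
eef_pos: [490.5, -357.7, 184.7]
orientation: [-180.0, 0.0, 5.7]
contact_force: [0.8, -0.5, -1.5]
finger_gap: 0.37
```

The gap of 0.37 × 92 mm is 34 mm, so the bar is gripped. Lifting.

Request:
{"op": "send_rows", "data": {"plan": [{"dx": 0, "dy": 0, "dz": 0, "wx": 0, "wy": 0, "wz": 0, "hand": 1}, {"dx": 0, "dy": 0, "dz": -0.01, "wx": 0, "wy": 0, "wz": 0, "hand": 1}, {"dx": 0, "dy": 0, "dz": -0.02, "wx": 0, "wy": 0, "wz": 0, "hand": 1}, {"dx": 0, "dy": 0, "dz": -0.03, "wx": 0, "wy": 0, "wz": 0, "hand": 1}, {"dx": 0, "dy": 0, "dz": -0.03, "wx": 0, "wy": 0, "wz": 0, "hand": 1}]}}

```text
clock: 3.9
eef_pos: [490.3, -357.6, 276.0]
orientation: [-180.0, 0.0, 5.7]
contact_force: [0.0, -0.2, -0.9]
finger_gap: 0.368
```

Request:
{"op": "send_rows", "data": {"plan": [{"dx": 0, "dy": 0, "dz": -0.03, "wx": 0, "wy": 0, "wz": 0, "hand": 1}, {"dx": 0, "dy": 0, "dz": -0.03, "wx": 0, "wy": 0, "wz": 0, "hand": 1}, {"dx": 0, "dy": 0, "dz": -0.03, "wx": 0, "wy": 0, "wz": 0, "hand": 1}, {"dx": 0, "dy": 0, "dz": -0.02, "wx": 0, "wy": 0, "wz": 0, "hand": 1}, {"dx": 0, "dy": 0, "dz": -0.01, "wx": 0, "wy": 0, "wz": 0, "hand": 1}]}}

```text
clock: 4.4
eef_pos: [490.6, -357.9, 397.5]
orientation: [179.9, -0.2, 5.7]
contact_force: [0.4, -0.5, -1.4]
finger_gap: 0.366
```

```bash
python3 - <<'E'
from h import *
c=env.camera("wrist"); s=env.state(); print(s["eef_pos"],s["orientation"],s["contact_force"],s["ft_torque"],s["finger_gap"])
p=s["eef_pos"]; y=np.radians(s["orientation"][2]); d=np.array([np.cos(y),np.sin(y),0]); n=np.array([np.sin(y),-np.cos(y),0])
im=c["color"].copy()
for a,b in [(195,17),(195,-17),(100,17)]:
    q=np.array([p[0],p[1],p[2]-178-3+24])+d*a+n*b; u=proj(c,q); print(u); cv2.circle(im,tuple(int(v) for v in u.round()),4,(255,0,0),1)
cv2.imwrite("pics/w2.png",im[:,:,::-1])
E
```

```text
[ 490.75761076 -357.95051062  397.992551  ] [179.86113095  -0.18158224   5.73845132] [ 0.28235563 -1.04627941  0.45441362] [-0.02190366 -0.02236271  0.02602147] 0.37223578111417843
[ 371.57400615 -275.36448963]
[ 259.89021344 -275.63318522]
[361.55783691  67.52149495]
```

View pics/w2.png

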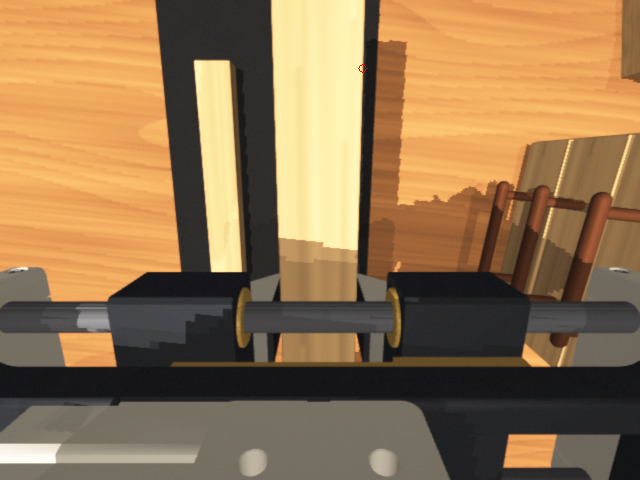

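The bar is held straight, with its edge on the circle at (362,68). The short bar hasn't moved. Now I'll fit the jig pose from the top-view landmarks I read off the crop.

```bash
python3 - <<'E'
from h import *
from scipy.optimize import least_squares
c=env.camera("top")
L=[(37,45,150,-60,18),(738,32,-300,-60,18),(748,498,-300,240,18),(42,515,150,240,18),(220,483,34,220,42),(272,426,0,186,42),(268,136,0,0,42),(218,136,34,0,42),(282,85,-10,-30,46),(282,132,-10,0,46),(430,82,-105,None,52),(482,82,-135,None,52),(434,240,-105,70,52),(484,240,-135,70,52),(727,477,-280,220,42),(727,420,-280,186,42)]
L=[l for l in L if l[3] is not None]
def T(p,x,y,z):
    a=p[2]; return [p[0]+x*np.cos(a)-y*np.sin(a),p[1]+x*np.sin(a)+y*np.cos(a),z]
f=lambda p:np.concatenate([proj(c,T(p,*l[2:]))-(np.array(l[:2])/4.5-.39+[205,220]) for l in L])
r=least_squares(f,[540,330,1.6],loss="soft_l1",x_scale=[100,100,1]); p=r.x
print(p[:2],np.degrees(p[2])); print(f(p).reshape(-1,2).round(2).tolist()); np.save("jig.npy",p)
for x in (-470,-350,-195): print(x,T(p,x,17,0)[:2])
E
```

```text
[529.73647795 328.46025576] 92.78704763538677
[[0.1, 0.15], [0.47, -0.46], [0.9, 1.06], [0.14, 0.45], [-0.11, 0.41], [0.19, 0.7], [0.05, -0.77], [-0.8, -0.5], [0.14, -0.15], [0.31, -0.01], [0.42, 0.03], [-0.02, -0.19], [-1.25, -0.51], [-1.55, -0.0]]
-470 [np.float64(535.609855519437), np.float64(-141.81041463416378)]
-350 [np.float64(529.7749782761745), np.float64(-21.952356050036638)]
-195 [np.float64(522.2382618369605), np.float64(132.86430295446095)]
```

Carrying the bar to a hover behind the jig, turning about +87° in world yaw.

Request:
{"op": "send_rows", "data": {"plan": [{"dx": 0.01, "dy": -0.03, "dz": 0, "wx": 0, "wy": 0, "wz": -3, "hand": 1}, {"dx": 0.013, "dy": -0.04, "dz": 0, "wx": 0, "wy": 0, "wz": -5, "hand": 1}, {"dx": 0.01, "dy": -0.04, "dz": 0, "wx": 0, "wy": 0, "wz": -6, "hand": 1}, {"dx": 0, "dy": -0.04, "dz": 0, "wx": 0, "wy": 0, "wz": -6, "hand": 1}, {"dx": 0, "dy": -0.03, "dz": 0, "wx": 0, "wy": 0, "wz": -6, "hand": 1}]}}

```text
clock: 5.0
eef_pos: [477.2, -176.4, 393.2]
orientation: [-179.9, 0.1, 32.2]
contact_force: [0.6, -0.2, -0.6]
finger_gap: 0.372
```

Request:
{"op": "send_rows", "data": {"plan": [{"dx": 0, "dy": 0, "dz": 0, "wx": 0, "wy": 0, "wz": -6, "hand": 1}, {"dx": 0, "dy": 0, "dz": 0, "wx": 0, "wy": 0, "wz": -6, "hand": 1}, {"dx": 0, "dy": 0, "dz": 0, "wx": 0, "wy": 0, "wz": -6, "hand": 1}, {"dx": 0, "dy": 0, "dz": 0, "wx": 0, "wy": 0, "wz": -6, "hand": 1}, {"dx": 0, "dy": 0, "dz": 0, "wx": 0, "wy": 0, "wz": -6, "hand": 1}]}}

```text
clock: 5.5
eef_pos: [477.4, -179.3, 393.3]
orientation: [-179.9, 0.0, 62.0]
contact_force: [0.6, -0.5, -1.6]
finger_gap: 0.363
```

Request:
{"op": "send_rows", "data": {"plan": [{"dx": 0, "dy": 0, "dz": 0, "wx": 0, "wy": 0, "wz": -6, "hand": 1}, {"dx": 0, "dy": 0, "dz": 0, "wx": 0, "wy": 0, "wz": -6, "hand": 1}, {"dx": 0, "dy": 0, "dz": 0, "wx": 0, "wy": 0, "wz": -6, "hand": 1}, {"dx": 0, "dy": 0, "dz": 0, "wx": 0, "wy": 0, "wz": -6, "hand": 1}, {"dx": 0, "dy": 0, "dz": 0, "wx": 0, "wy": 0, "wz": -4, "hand": 1}]}}

```text
clock: 6.0
eef_pos: [477.4, -179.4, 393.3]
orientation: [-179.9, -0.1, 90.0]
contact_force: [-1.3, 0.6, -1.2]
finger_gap: 0.371
```

Request:
{"op": "send_rows", "data": {"plan": [{"dx": 0, "dy": 0, "dz": 0, "wx": 0, "wy": 0, "wz": -3, "hand": 1}, {"dx": 0, "dy": 0, "dz": 0, "wx": 0, "wy": 0, "wz": 0, "hand": 1}, {"dx": 0, "dy": 0, "dz": 0, "wx": 0, "wy": 0, "wz": 0, "hand": 1}]}}

```text
clock: 6.3
eef_pos: [477.6, -179.5, 393.9]
orientation: [-179.9, -0.0, 92.7]
contact_force: [-0.6, 0.3, -1.1]
finger_gap: 0.371
```

```bash
cat >> h.py <<'E'
def T(p,x,y,z):
    a=p[2]; return [p[0]+x*np.cos(a)-y*np.sin(a),p[1]+x*np.sin(a)+y*np.cos(a),z]
def goto(jx,jy,z):
    "tool-frame shift (m) and turn to bring the TCP over jig (jx,jy), height z, yaw along jig x"
    p=np.load("jig.npy"); s=env.state(); d=np.array(T(p,jx,jy,z))-s["eef_pos"]; y=np.radians(s["orientation"][2])
    ja=np.degrees(p[2])-s["orientation"][2]; w=s["eef_pos"][:2]-p[:2]; a=p[2]
    print("jig pos now",[round(v,1) for v in (w@[np.cos(a),np.sin(a)],w@[-np.sin(a),np.cos(a)])],"tool shift mm",[round(v,1) for v in (d@[np.cos(y),np.sin(y),0],d@[np.sin(y),-np.cos(y),0],-d[2])],"wz",round(-ja,2),s["eef_pos"].round(1),s["orientation"].round(2),"F",s["contact_force"].round(1),s["finger_gap"].round(3),s["clock"])
E
python3 - <<'E'
from h import *
goto(-450,20,398)
E
```

```text
Traceback (most recent call last):
  File "h.py", line 14, in goto
    print("jig pos now",[round(v,1) for v in (w@[np.cos(a),np.sin(a)],w@[-np.sin(a),np.cos(a)])],"tool shift mm",[round(v,1) for v in (d@[np.cos(y),np.sin(y),0],d@[np.sin(y),-np.cos(y),0],-d[2])],"wz",round(-ja,2),s["eef_pos"].round(1),s["orientation"].round(2),"F",s["contact_force"].round(1),s["finger_gap"].round(3),s["clock"])
                                                                                                                                                                                                                                                                                                      ^^^^^^^^^^^^^^^^^^^^^
AttributeError: 'float' object has no attribute 'round'
```

```bash
sed -i 's/s\["finger_gap"\].round(3)/round(s["finger_gap"],3)/' h.py
python3 - <<'E'
from h import *
goto(-450,20,398)
c=env.camera("wrist"); p=np.load("jig.npy"); im=c["color"].copy()
for l in [(-300,-60,18),(-300,240,18),(-280,220,42),(-280,186,42),(-150,0,46),(-150,-30,46),(-135,70,52),(-105,70,52),(0,0,42),(-10,0,46)]:
    u=proj(c,T(p,*l)); print(l,u.round(1))
    if abs(u).max()<2000: cv2.circle(im,tuple(int(v) for v in u.round()),3,(255,0,0),1)
cv2.imwrite("pics/w3.png",cv2.resize(im[:300],None,fx=1.25,fy=1.25)[:,:,::-1]); cv2.imwrite("pics/raw_w3.png",c["color"][:,:,::-1])
E
```

```text
jig pos now [np.float64(-504.8), np.float64(76.7)] tool shift mm [np.float64(54.9), np.float64(56.6), np.float64(-4.1)] wz -0.13 [ 477.6 -179.5  393.9] [-1.7992e+02 -4.0000e-02  9.2660e+01] F [-0.6  0.3 -1.1] 0.371 6.3
(-300, -60, 18) [464.8   4.6]
(-300, 240, 18) [142.7   5.7]
(-280, 220, 42) [148.8 -34. ]
(-280, 186, 42) [188.8 -34.2]
(-150, 0, 46) [ 421.1 -244.6]
(-150, -30, 46) [ 461.7 -244.8]
(-135, 70, 52) [ 326.6 -282.1]
(-105, 70, 52) [ 326.8 -341.2]
(0, 0, 42) [ 436.5 -548.8]
(-10, 0, 46) [ 437.3 -537.3]
```

View pics/w3.png

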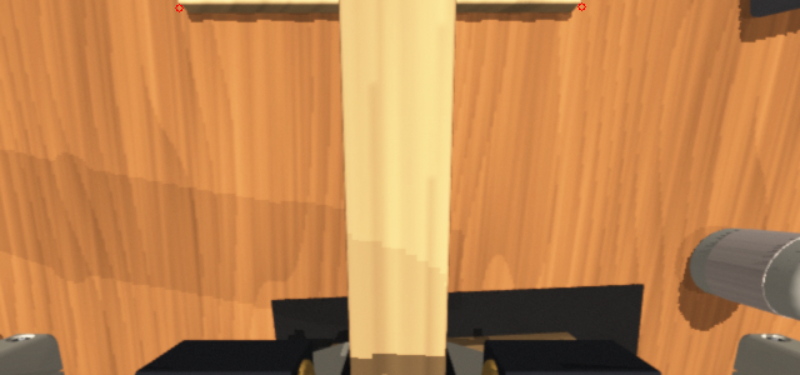

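The view is too far back, but the board corner at (582,6) agrees with my fit to about 1 px. I'll move 175 mm along jig x at height and look again.

Request:
{"op": "send_rows", "data": {"plan": [{"dx": 0.03, "dy": 0, "dz": 0, "wx": 0, "wy": 0, "wz": 0, "hand": 1}, {"dx": 0.04, "dy": 0, "dz": 0, "wx": 0, "wy": 0, "wz": 0, "hand": 1}, {"dx": 0.04, "dy": 0, "dz": 0, "wx": 0, "wy": 0, "wz": 0, "hand": 1}, {"dx": 0.04, "dy": 0, "dz": 0, "wx": 0, "wy": 0, "wz": 0, "hand": 1}, {"dx": 0.025, "dy": 0, "dz": 0, "wx": 0, "wy": 0, "wz": 0, "hand": 1}]}}

```text
clock: 6.85
eef_pos: [469.0, -1.6, 394.7]
orientation: [180.0, -0.0, 92.8]
contact_force: [0.8, 0.8, -1.4]
finger_gap: 0.369
```

Request:
{"op": "send_rows", "data": {"plan": [{"dx": 0, "dy": 0, "dz": 0, "wx": 0, "wy": 0, "wz": 0, "hand": 1}, {"dx": 0, "dy": 0, "dz": 0, "wx": 0, "wy": 0, "wz": 0, "hand": 1}, {"dx": 0, "dy": 0, "dz": 0, "wx": 0, "wy": 0, "wz": 0, "hand": 1}]}}

```text
clock: 7.15
eef_pos: [469.6, -5.8, 394.5]
orientation: [-180.0, 0.0, 92.6]
contact_force: [0.8, -0.6, -1.0]
finger_gap: 0.369
```

```bash
python3 - <<'E'
from h import *
goto(-370,22,230)
c=env.camera("wrist"); p=np.load("jig.npy"); im=c["color"].copy()
for l in [(-300,-60,18),(-300,240,18),(-280,220,42),(-280,186,42),(-150,0,46),(-150,-30,46),(-135,70,52),(-105,70,52),(0,0,42),(-10,0,46)]:
    u=proj(c,T(p,*l)); print(l,u.round(1))
    if abs(u).max()<2000: cv2.circle(im,tuple(int(v) for v in u.round()),3,(255,0,0),1)
cv2.imwrite("pics/w4.png",cv2.resize(im[:300],None,fx=1.25,fy=1.25)[:,:,::-1]); cv2.imwrite("pics/raw_w4.png",c["color"][:,:,::-1])
E
```

```text
jig pos now [np.float64(-331.0), np.float64(76.4)] tool shift mm [np.float64(-38.9), np.float64(54.5), np.float64(164.5)] wz -0.15 [469.6  -5.8 394.5] [-1.7998e+02  3.0000e-02  9.2630e+01] F [ 0.8 -0.6 -1. ] 0.369 7.15
(-300, -60, 18) [446.4 192.3]
(-300, 240, 18) [163.7 193. ]
(-280, 220, 42) [170.7 174.7]
(-280, 186, 42) [205.5 174.7]
(-150, 0, 46) [405.3  21.6]
(-150, -30, 46) [439.8  21.5]
(-135, 70, 52) [324.8  -1.2]
(-105, 70, 52) [324.9 -43.5]
(0, 0, 42) [ 416.1 -197.5]
(-10, 0, 46) [ 416.6 -186. ]
```

View pics/w4.png

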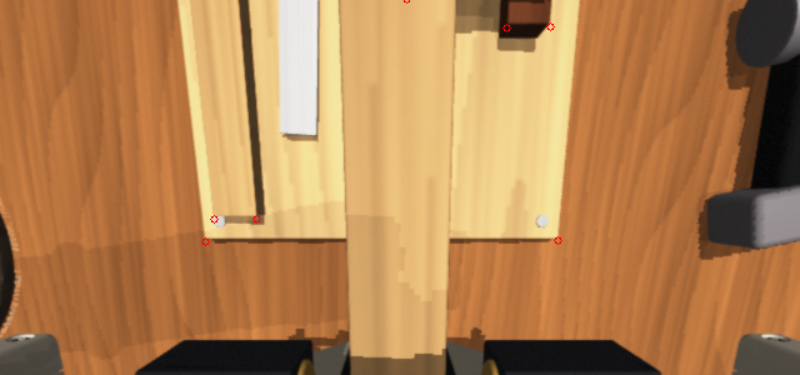

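The near board corners sit at (207,240) and (559,239), about 1 px from my fit, and the fence end at about (505–551,27). I'll shift the fit by about 1 mm in x and y. Now I'll lower the bar behind the bridge.

Request:
{"op": "send_rows", "data": {"plan": [{"dx": -0.011, "dy": 0.018, "dz": 0, "wx": 0, "wy": 0, "wz": 0, "hand": 1}, {"dx": -0.011, "dy": 0.019, "dz": 0, "wx": 0, "wy": 0, "wz": 0, "hand": 1}, {"dx": -0.011, "dy": 0.018, "dz": 0.02, "wx": 0, "wy": 0, "wz": 0, "hand": 1}, {"dx": 0, "dy": 0, "dz": 0.03, "wx": 0, "wy": 0, "wz": 0, "hand": 1}, {"dx": 0, "dy": 0, "dz": 0.03, "wx": 0, "wy": 0, "wz": 0, "hand": 1}]}}

```text
clock: 7.7
eef_pos: [526.6, -36.8, 313.7]
orientation: [179.9, 0.0, 92.6]
contact_force: [-0.0, 0.9, -1.8]
finger_gap: 0.364
```

Request:
{"op": "send_rows", "data": {"plan": [{"dx": 0, "dy": 0, "dz": 0.03, "wx": 0, "wy": 0, "wz": 0, "hand": 1}, {"dx": 0, "dy": 0, "dz": 0.03, "wx": 0, "wy": 0, "wz": 0, "hand": 1}, {"dx": 0, "dy": 0, "dz": 0.02, "wx": 0, "wy": 0, "wz": 0, "hand": 1}, {"dx": 0, "dy": 0, "dz": 0.015, "wx": 0, "wy": 0, "wz": 0, "hand": 1}, {"dx": 0, "dy": 0, "dz": 0.01, "wx": 0, "wy": 0, "wz": 0, "hand": 1}]}}

```text
clock: 8.2
eef_pos: [525.8, -36.3, 208.3]
orientation: [-179.9, 0.0, 92.6]
contact_force: [0.2, 0.3, -0.9]
finger_gap: 0.367
```

Request:
{"op": "send_rows", "data": {"plan": [{"dx": 0, "dy": 0, "dz": 0, "wx": 0, "wy": 0, "wz": 0, "hand": 1}, {"dx": 0, "dy": 0, "dz": 0, "wx": 0, "wy": 0, "wz": 0, "hand": 1}, {"dx": 0, "dy": 0, "dz": 0, "wx": 0, "wy": 0, "wz": 0, "hand": 1}]}}

```text
clock: 8.5
eef_pos: [526.5, -35.2, 210.6]
orientation: [179.9, 0.0, 92.7]
contact_force: [0.4, -0.3, -0.8]
finger_gap: 0.365
```

```bash
python3 - <<'E'
from h import *
p=np.load("jig.npy"); p[:2]+=1; np.save("jig.npy",p)
goto(-365,22,202)
c=env.camera("scene"); im=c["color"].copy(); s=env.state(); e=s["eef_pos"]; y=np.radians(s["orientation"][2]); d=np.array([np.cos(y),np.sin(y)]); n=np.array([-np.sin(y),np.cos(y)]); P=[]
q=[]
for a,b,h in [(195,-17,0),(195,-17,24),(195,17,24),(-85,-17,24),(-85,-17,0),(30,-17,24),(30,-17,0)]:
    w=e[:2]+d*a+n*b; P.append(proj(c,[*w,e[2]-181.7+h]))
for l in [(-150,0,46),(-135,70,52),(-135,0,52),(-300,-60,18)]: P.append(proj(c,T(p,*l)))
u0,v0=230,170; crop=cv2.resize(im[v0:v0+120,u0:u0+200],None,fx=4,fy=4,interpolation=cv2.INTER_CUBIC)
for u in P:
    cv2.circle(crop,(int((u[0]-u0+.5)*4),int((u[1]-v0+.5)*4)),3,(255,0,0),1); print(((u-[u0,v0])*4).round())
cv2.imwrite("pics/s1.png",crop[:,:,::-1])
E
```

```text
jig pos now [np.float64(-364.0), np.float64(22.0)] tool shift mm [np.float64(-1.0), np.float64(-0.0), np.float64(8.6)] wz -0.06 [526.5 -35.2 210.6] [1.7992e+02 1.0000e-02 9.2730e+01] F [ 0.4 -0.3 -0.8] 0.365 8.5
[349. 312.]
[349. 293.]
[355. 259.]
[ -6. 255.]
[ -2. 275.]
[138. 270.]
[141. 290.]
[373. 306.]
[403. 235.]
[392. 303.]
[168. 368.]
```

View pics/s1.png

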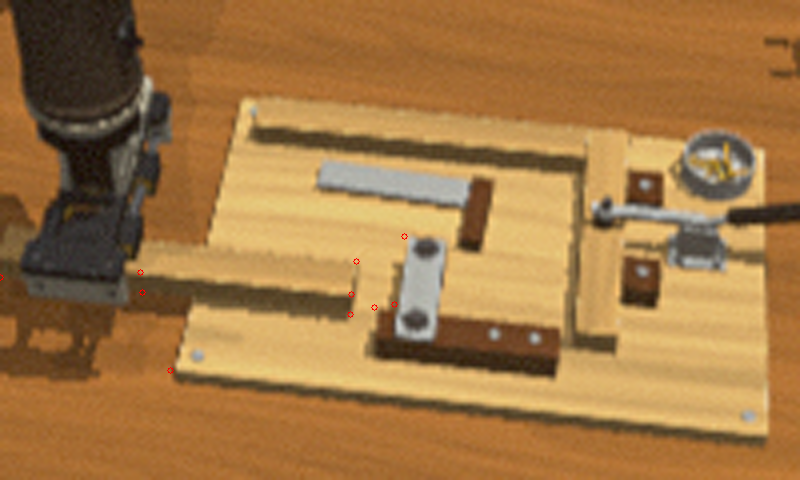

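The bar's front end at (351,295)/(355,262) matches its prediction to about 2 mm and is level. In this camera the jig appears up to about 4 mm further along +x/+y than my fit, so the true bar y is 22–26, within the 17–29 slot. Next I'll lower it to just above the board.

Request:
{"op": "send_rows", "data": {"plan": [{"dx": 0, "dy": 0, "dz": 0.005, "wx": 0, "wy": 0, "wz": 0, "hand": 1}, {"dx": 0, "dy": 0, "dz": 0.003, "wx": 0, "wy": 0, "wz": 0, "hand": 1}, {"dx": 0, "dy": 0, "dz": 0, "wx": 0, "wy": 0, "wz": 0, "hand": 1}, {"dx": 0, "dy": 0, "dz": 0, "wx": 0, "wy": 0, "wz": 0, "hand": 1}]}}

```text
clock: 8.95
eef_pos: [526.0, -35.0, 201.6]
orientation: [-180.0, 0.0, 92.8]
contact_force: [-0.1, -0.0, -1.8]
finger_gap: 0.368
```

Request:
{"op": "send_rows", "data": {"plan": [{"dx": 0, "dy": 0, "dz": 0.001, "wx": 0, "wy": 0, "wz": 0, "hand": 1}, {"dx": 0, "dy": 0, "dz": 0, "wx": 0, "wy": 0, "wz": 0, "hand": 1}, {"dx": 0, "dy": 0, "dz": 0, "wx": 0, "wy": 0, "wz": 0, "hand": 1}]}}

```text
clock: 9.25
eef_pos: [526.1, -35.0, 200.8]
orientation: [180.0, 0.0, 92.7]
contact_force: [0.1, -1.2, -0.8]
finger_gap: 0.37
```

Request:
{"op": "send_rows", "data": {"plan": [{"dx": 0.008, "dy": 0, "dz": 0, "wx": 0, "wy": 0, "wz": 0, "hand": 1}, {"dx": 0.008, "dy": 0, "dz": 0, "wx": 0, "wy": 0, "wz": 0, "hand": 1}, {"dx": 0.008, "dy": 0, "dz": 0, "wx": 0, "wy": 0, "wz": 0, "hand": 1}, {"dx": 0.008, "dy": 0, "dz": 0, "wx": 0, "wy": 0, "wz": 0, "hand": 1}, {"dx": 0.008, "dy": 0, "dz": 0, "wx": 0, "wy": 0, "wz": 0, "hand": 1}]}}

```text
clock: 9.75
eef_pos: [524.0, 6.0, 200.8]
orientation: [180.0, -0.0, 92.8]
contact_force: [0.3, 0.3, -0.4]
finger_gap: 0.374
```

Request:
{"op": "send_rows", "data": {"plan": [{"dx": 0.008, "dy": 0, "dz": 0, "wx": 0, "wy": 0, "wz": 0, "hand": 1}, {"dx": 0.008, "dy": 0, "dz": 0, "wx": 0, "wy": 0, "wz": 0, "hand": 1}, {"dx": 0.004, "dy": 0, "dz": 0, "wx": 0, "wy": 0, "wz": 0, "hand": 1}, {"dx": 0, "dy": 0, "dz": 0, "wx": 0, "wy": 0, "wz": 0, "hand": 1}]}}

```text
clock: 10.15
eef_pos: [523.2, 25.7, 200.8]
orientation: [180.0, -0.0, 92.8]
contact_force: [-0.5, -0.1, -1.0]
finger_gap: 0.371
```

No contact, and the front end should now be under the bridge. Another 80 mm, then I'll check.

Request:
{"op": "send_rows", "data": {"plan": [{"dx": 0.01, "dy": 0, "dz": 0, "wx": 0, "wy": 0, "wz": 0, "hand": 1}, {"dx": 0.01, "dy": 0, "dz": 0, "wx": 0, "wy": 0, "wz": 0, "hand": 1}, {"dx": 0.01, "dy": 0, "dz": 0, "wx": 0, "wy": 0, "wz": 0, "hand": 1}, {"dx": 0.01, "dy": 0, "dz": 0, "wx": 0, "wy": 0, "wz": 0, "hand": 1}, {"dx": 0.01, "dy": 0, "dz": 0, "wx": 0, "wy": 0, "wz": 0, "hand": 1}]}}

```text
clock: 10.65
eef_pos: [520.7, 76.0, 200.7]
orientation: [180.0, -0.0, 92.8]
contact_force: [0.6, 0.8, -0.9]
finger_gap: 0.37
```

Request:
{"op": "send_rows", "data": {"plan": [{"dx": 0.01, "dy": 0, "dz": 0, "wx": 0, "wy": 0, "wz": 0, "hand": 1}, {"dx": 0.01, "dy": 0, "dz": 0, "wx": 0, "wy": 0, "wz": 0, "hand": 1}, {"dx": 0.01, "dy": 0, "dz": 0, "wx": 0, "wy": 0, "wz": 0, "hand": 1}, {"dx": 0, "dy": 0, "dz": 0, "wx": 0, "wy": 0, "wz": 0, "hand": 1}, {"dx": 0, "dy": 0, "dz": 0, "wx": 0, "wy": 0, "wz": 0, "hand": 1}]}}

```text
clock: 11.15
eef_pos: [519.3, 104.9, 200.7]
orientation: [-180.0, 0.0, 92.8]
contact_force: [-0.2, -0.7, -0.7]
finger_gap: 0.367
```

```bash
python3 - <<'E'
from h import *
goto(-195,17,199.7)
a=env.camera("scene")["color"][170:290,280:440]; b=env.camera("top")["color"][225:335,240:380]
A=cv2.resize(a,(640,480),interpolation=cv2.INTER_CUBIC); cv2.imwrite("pics/s2.png",A[:,:,::-1])
E
```

```text
jig pos now [np.float64(-223.7), np.float64(22.3)] tool shift mm [np.float64(28.7), np.float64(5.3), np.float64(1.0)] wz -0.01 [519.3 104.9 200.7] [-1.7999e+02  2.0000e-02  9.2780e+01] F [-0.2 -0.7 -0.7] 0.367 11.15
```

View pics/s2.png

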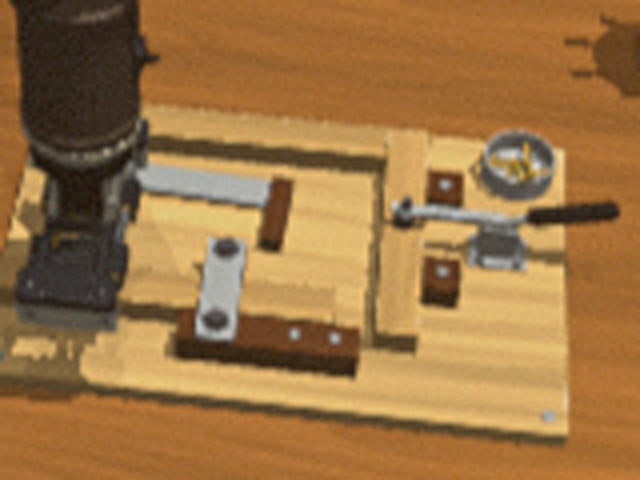

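The bar runs under the bridge with its front near (335,290), about 28 mm short of the short side (col 372). That agrees with the kinematics. Next: forward 16 mm, then down onto the board in small steps.

Request:
{"op": "send_rows", "data": {"plan": [{"dx": 0.006, "dy": 0, "dz": 0, "wx": 0, "wy": 0, "wz": 0, "hand": 1}, {"dx": 0.006, "dy": 0, "dz": 0, "wx": 0, "wy": 0, "wz": 0, "hand": 1}, {"dx": 0.004, "dy": 0, "dz": 0, "wx": 0, "wy": 0, "wz": 0, "hand": 1}, {"dx": 0, "dy": 0, "dz": 0, "wx": 0, "wy": 0, "wz": 0, "hand": 1}, {"dx": 0, "dy": 0, "dz": 0, "wx": 0, "wy": 0, "wz": 0, "hand": 1}]}}

```text
clock: 11.75
eef_pos: [518.5, 120.9, 200.7]
orientation: [-180.0, 0.0, 92.8]
contact_force: [-0.3, -0.2, -0.8]
finger_gap: 0.371
```

Request:
{"op": "send_rows", "data": {"plan": [{"dx": 0, "dy": 0, "dz": 0.0005, "wx": 0, "wy": 0, "wz": 0, "hand": 1}, {"dx": 0, "dy": 0, "dz": 0, "wx": 0, "wy": 0, "wz": 0, "hand": 1}, {"dx": 0, "dy": 0, "dz": 0, "wx": 0, "wy": 0, "wz": 0, "hand": 1}]}}

```text
clock: 12.05
eef_pos: [518.6, 120.6, 200.2]
orientation: [-180.0, 0.0, 92.7]
contact_force: [-0.5, 0.0, -1.2]
finger_gap: 0.369
```

Request:
{"op": "send_rows", "data": {"plan": [{"dx": 0, "dy": 0, "dz": 0.0005, "wx": 0, "wy": 0, "wz": 0, "hand": 1}, {"dx": 0, "dy": 0, "dz": 0, "wx": 0, "wy": 0, "wz": 0, "hand": 1}, {"dx": 0, "dy": 0, "dz": 0, "wx": 0, "wy": 0, "wz": 0, "hand": 1}]}}

```text
clock: 12.35
eef_pos: [518.6, 120.7, 199.7]
orientation: [180.0, 0.0, 92.7]
contact_force: [-1.6, 0.8, -0.3]
finger_gap: 0.368
```

Request:
{"op": "send_rows", "data": {"plan": [{"dx": 0, "dy": 0, "dz": 0.0005, "wx": 0, "wy": 0, "wz": 0, "hand": 1}, {"dx": 0, "dy": 0, "dz": 0, "wx": 0, "wy": 0, "wz": 0, "hand": 1}, {"dx": 0, "dy": 0, "dz": 0, "wx": 0, "wy": 0, "wz": 0, "hand": 1}]}}

```text
clock: 12.65
eef_pos: [518.6, 120.8, 199.6]
orientation: [180.0, 0.0, 92.7]
contact_force: [-1.5, -1.4, 5.2]
finger_gap: 0.37
```

Request:
{"op": "send_rows", "data": {"plan": [{"dx": 0, "dy": 0, "dz": 0.0005, "wx": 0, "wy": 0, "wz": 0, "hand": 1}, {"dx": 0, "dy": 0, "dz": 0, "wx": 0, "wy": 0, "wz": 0, "hand": 1}, {"dx": 0, "dy": 0, "dz": 0, "wx": 0, "wy": 0, "wz": 0, "hand": 1}]}}

```text
clock: 12.95
eef_pos: [518.5, 120.8, 199.6]
orientation: [180.0, 0.0, 92.7]
contact_force: [-3.5, -1.9, 11.5]
finger_gap: 0.366
```

Request:
{"op": "send_rows", "data": {"plan": [{"dx": 0, "dy": 0.001, "dz": 0, "wx": 0, "wy": 0, "wz": 0, "hand": 1}, {"dx": 0, "dy": 0.001, "dz": 0, "wx": 0, "wy": 0, "wz": 0, "hand": 1}, {"dx": 0, "dy": 0.001, "dz": 0, "wx": 0, "wy": 0, "wz": 0, "hand": 1}, {"dx": 0, "dy": 0, "dz": 0, "wx": 0, "wy": 0, "wz": 0, "hand": 1}, {"dx": 0, "dy": 0, "dz": 0, "wx": 0, "wy": 0, "wz": 0, "hand": 1}]}}

```text
clock: 13.45
eef_pos: [519.4, 121.1, 199.6]
orientation: [-179.8, 0.1, 92.8]
contact_force: [-13.4, -2.5, 23.9]
finger_gap: 0.365
```

The bar is on the board but pressed harder than needed, so I'll ease up 1.5 mm.

Request:
{"op": "send_rows", "data": {"plan": [{"dx": 0, "dy": 0, "dz": -0.001, "wx": 0, "wy": 0, "wz": 0, "hand": 1}, {"dx": 0, "dy": 0, "dz": -0.0005, "wx": 0, "wy": 0, "wz": 0, "hand": 1}, {"dx": 0, "dy": 0, "dz": 0, "wx": 0, "wy": 0, "wz": 0, "hand": 1}, {"dx": 0, "dy": 0, "dz": 0, "wx": 0, "wy": 0, "wz": 0, "hand": 1}]}}

```text
clock: 13.85
eef_pos: [521.7, 120.9, 200.1]
orientation: [180.0, 0.0, 92.7]
contact_force: [-0.3, 0.6, -1.4]
finger_gap: 0.366
```

```bash
python3 - <<'E'
from h import *
goto(-195,17,199.7); print(env.state()["ft_torque"].round(2))
E
```

```text
jig pos now [np.float64(-207.9), np.float64(19.1)] tool shift mm [np.float64(12.9), np.float64(2.1), np.float64(0.4)] wz -0.05 [521.7 120.9 200.1] [180.     0.    92.73] F [-0.3  0.6 -1.4] 0.366 13.85
[-0.1  -0.14  0.07]
```

Request:
{"op": "send_rows", "data": {"plan": [{"dx": 0, "dy": 0.001, "dz": 0, "wx": 0, "wy": 0, "wz": 0, "hand": 1}, {"dx": 0, "dy": 0.001, "dz": 0, "wx": 0, "wy": 0, "wz": 0, "hand": 1}, {"dx": 0, "dy": 0, "dz": 0, "wx": 0, "wy": 0, "wz": 0, "hand": 1}, {"dx": 0, "dy": 0, "dz": 0, "wx": 0, "wy": 0, "wz": 0, "hand": 1}]}}

```text
clock: 14.25
eef_pos: [523.0, 121.0, 199.9]
orientation: [-179.9, 0.0, 92.8]
contact_force: [-4.2, -1.0, -0.6]
finger_gap: 0.367
```

Request:
{"op": "send_rows", "data": {"plan": [{"dx": 0, "dy": 0.0005, "dz": 0, "wx": 0, "wy": 0, "wz": 0, "hand": 1}, {"dx": 0, "dy": 0, "dz": 0, "wx": 0, "wy": 0, "wz": 0, "hand": 1}, {"dx": 0, "dy": 0, "dz": 0, "wx": 0, "wy": 0, "wz": 0, "hand": 1}]}}

```text
clock: 14.55
eef_pos: [523.1, 121.0, 199.9]
orientation: [-179.9, 0.0, 92.8]
contact_force: [-6.3, -0.3, 1.0]
finger_gap: 0.369
```

Request:
{"op": "send_rows", "data": {"plan": [{"dx": 0, "dy": 0.0005, "dz": 0, "wx": 0, "wy": 0, "wz": 0, "hand": 1}, {"dx": 0, "dy": 0, "dz": 0, "wx": 0, "wy": 0, "wz": 0, "hand": 1}, {"dx": 0, "dy": 0, "dz": 0, "wx": 0, "wy": 0, "wz": 0, "hand": 1}]}}

```text
clock: 14.85
eef_pos: [523.4, 121.0, 199.8]
orientation: [-179.8, 0.1, 92.8]
contact_force: [-7.5, -0.6, 2.0]
finger_gap: 0.369
```

Fence found at world x ≈ 523, which is jig y ≈ 17.8 against the expected 17. I'll ease the lateral push slightly and slide forward.

Request:
{"op": "send_rows", "data": {"plan": [{"dx": 0.001, "dy": -0.0004, "dz": -0.0002, "wx": 0, "wy": 0, "wz": 0, "hand": 1}, {"dx": 0.002, "dy": 0, "dz": 0, "wx": 0, "wy": 0, "wz": 0, "hand": 1}, {"dx": 0.002, "dy": 0, "dz": 0, "wx": 0, "wy": 0, "wz": 0, "hand": 1}, {"dx": 0.002, "dy": 0, "dz": 0, "wx": 0, "wy": 0, "wz": 0, "hand": 1}, {"dx": 0, "dy": 0, "dz": 0, "wx": 0, "wy": 0, "wz": 0, "hand": 1}]}}

```text
clock: 15.35
eef_pos: [522.8, 127.2, 199.8]
orientation: [-179.8, 0.1, 92.7]
contact_force: [-5.2, -3.2, -0.2]
finger_gap: 0.363
```

Request:
{"op": "send_rows", "data": {"plan": [{"dx": 0.0005, "dy": 0, "dz": 0, "wx": 0, "wy": 0, "wz": 0, "hand": 1}, {"dx": 0.0005, "dy": 0, "dz": 0, "wx": 0, "wy": 0, "wz": 0, "hand": 1}, {"dx": 0.0005, "dy": 0, "dz": 0, "wx": 0, "wy": 0, "wz": 0, "hand": 1}, {"dx": 0, "dy": 0, "dz": 0, "wx": 0, "wy": 0, "wz": 0, "hand": 1}, {"dx": 0, "dy": 0, "dz": 0, "wx": 0, "wy": 0, "wz": 0, "hand": 1}]}}

```text
clock: 15.85
eef_pos: [522.8, 128.4, 199.7]
orientation: [-179.8, 0.1, 92.7]
contact_force: [-5.6, -4.3, -0.2]
finger_gap: 0.368
```

Request:
{"op": "send_rows", "data": {"plan": [{"dx": 0.0005, "dy": 0, "dz": 0, "wx": 0, "wy": 0, "wz": 0, "hand": 1}, {"dx": 0.0005, "dy": 0, "dz": 0, "wx": 0, "wy": 0, "wz": 0, "hand": 1}, {"dx": 0.0005, "dy": 0, "dz": 0, "wx": 0, "wy": 0, "wz": 0, "hand": 1}, {"dx": 0, "dy": 0, "dz": 0, "wx": 0, "wy": 0, "wz": 0, "hand": 1}, {"dx": 0, "dy": 0, "dz": 0, "wx": 0, "wy": 0, "wz": 0, "hand": 1}]}}

```text
clock: 16.35
eef_pos: [522.7, 129.9, 199.8]
orientation: [-179.8, 0.1, 92.7]
contact_force: [-5.6, -3.7, -1.0]
finger_gap: 0.369
```

Request:
{"op": "send_rows", "data": {"plan": [{"dx": 0.0005, "dy": 0, "dz": 0, "wx": 0, "wy": 0, "wz": 0, "hand": 1}, {"dx": 0.0005, "dy": 0, "dz": 0, "wx": 0, "wy": 0, "wz": 0, "hand": 1}, {"dx": 0, "dy": 0, "dz": 0, "wx": 0, "wy": 0, "wz": 0, "hand": 1}, {"dx": 0, "dy": 0, "dz": 0, "wx": 0, "wy": 0, "wz": 0, "hand": 1}]}}

```text
clock: 16.75
eef_pos: [522.7, 130.9, 199.8]
orientation: [-179.8, 0.1, 92.7]
contact_force: [-5.3, -4.9, -1.2]
finger_gap: 0.37
```

Request:
{"op": "send_rows", "data": {"plan": [{"dx": 0.0005, "dy": 0, "dz": 0, "wx": 0, "wy": 0, "wz": 0, "hand": 1}, {"dx": 0.0005, "dy": 0, "dz": 0, "wx": 0, "wy": 0, "wz": 0, "hand": 1}, {"dx": 0, "dy": 0, "dz": 0, "wx": 0, "wy": 0, "wz": 0, "hand": 1}, {"dx": 0, "dy": 0, "dz": 0, "wx": 0, "wy": 0, "wz": 0, "hand": 1}]}}

```text
clock: 17.15
eef_pos: [522.6, 131.9, 199.7]
orientation: [-179.8, 0.1, 92.7]
contact_force: [-4.3, -4.0, -0.3]
finger_gap: 0.371
```

Sliding steadily against about 4 N of fence and board friction. I'll ease the lateral push a touch and continue.

Request:
{"op": "send_rows", "data": {"plan": [{"dx": 0.0005, "dy": -0.0002, "dz": 0, "wx": 0, "wy": 0, "wz": 0, "hand": 1}, {"dx": 0.0005, "dy": 0, "dz": 0, "wx": 0, "wy": 0, "wz": 0, "hand": 1}, {"dx": 0, "dy": 0, "dz": 0, "wx": 0, "wy": 0, "wz": 0, "hand": 1}, {"dx": 0, "dy": 0, "dz": 0, "wx": 0, "wy": 0, "wz": 0, "hand": 1}]}}

```text
clock: 17.55
eef_pos: [522.5, 132.9, 199.8]
orientation: [-179.8, 0.1, 92.7]
contact_force: [-5.6, -3.6, -1.3]
finger_gap: 0.37
```

Request:
{"op": "send_rows", "data": {"plan": [{"dx": 0.0005, "dy": 0, "dz": 0, "wx": 0, "wy": 0, "wz": 0, "hand": 1}, {"dx": 0.0005, "dy": 0, "dz": 0, "wx": 0, "wy": 0, "wz": 0, "hand": 1}, {"dx": 0, "dy": 0, "dz": 0, "wx": 0, "wy": 0, "wz": 0, "hand": 1}, {"dx": 0, "dy": 0, "dz": 0, "wx": 0, "wy": 0, "wz": 0, "hand": 1}]}}

```text
clock: 17.95
eef_pos: [522.4, 133.9, 199.8]
orientation: [-179.8, 0.1, 92.7]
contact_force: [-4.9, -3.3, -0.4]
finger_gap: 0.371
```

Request:
{"op": "send_rows", "data": {"plan": [{"dx": 0.0005, "dy": 0, "dz": 0, "wx": 0, "wy": 0, "wz": 0, "hand": 1}, {"dx": 0.0005, "dy": 0, "dz": 0, "wx": 0, "wy": 0, "wz": 0, "hand": 1}, {"dx": 0, "dy": 0, "dz": 0, "wx": 0, "wy": 0, "wz": 0, "hand": 1}, {"dx": 0, "dy": 0, "dz": 0, "wx": 0, "wy": 0, "wz": 0, "hand": 1}]}}

```text
clock: 18.35
eef_pos: [522.4, 134.9, 199.8]
orientation: [-179.8, 0.1, 92.7]
contact_force: [-5.0, -3.2, -0.5]
finger_gap: 0.366
```

Request:
{"op": "send_rows", "data": {"plan": [{"dx": 0.0005, "dy": 0, "dz": 0, "wx": 0, "wy": 0, "wz": 0, "hand": 1}, {"dx": 0.0005, "dy": 0, "dz": 0, "wx": 0, "wy": 0, "wz": 0, "hand": 1}, {"dx": 0, "dy": 0, "dz": 0, "wx": 0, "wy": 0, "wz": 0, "hand": 1}, {"dx": 0, "dy": 0, "dz": 0, "wx": 0, "wy": 0, "wz": 0, "hand": 1}]}}

```text
clock: 18.75
eef_pos: [522.3, 135.9, 199.8]
orientation: [-179.8, 0.1, 92.7]
contact_force: [-6.4, -3.6, 0.5]
finger_gap: 0.369
```

Request:
{"op": "send_rows", "data": {"plan": [{"dx": 0.0005, "dy": 0, "dz": 0, "wx": 0, "wy": 0, "wz": 0, "hand": 1}, {"dx": 0.0005, "dy": 0, "dz": 0, "wx": 0, "wy": 0, "wz": 0, "hand": 1}, {"dx": 0, "dy": 0, "dz": 0, "wx": 0, "wy": 0, "wz": 0, "hand": 1}, {"dx": 0, "dy": 0, "dz": 0, "wx": 0, "wy": 0, "wz": 0, "hand": 1}]}}

```text
clock: 19.15
eef_pos: [522.3, 136.8, 199.8]
orientation: [-179.8, 0.1, 92.7]
contact_force: [-5.1, -4.1, -0.3]
finger_gap: 0.363
```

```bash
python3 - <<'E'
from h import *
goto(-195,17,199.7); print(env.state()["ft_torque"].round(2))
E
```

```text
jig pos now [np.float64(-192.0), np.float64(17.8)] tool shift mm [np.float64(-3.0), np.float64(0.8), np.float64(0.1)] wz -0.09 [522.3 136.8 199.8] [-1.7983e+02  1.3000e-01  9.2700e+01] F [-5.1 -4.1 -0.3] 0.363 19.15
[-0.8   1.09  0.19]
```

Request:
{"op": "send_rows", "data": {"plan": [{"dx": 0.0005, "dy": 0, "dz": 0, "wx": 0, "wy": 0, "wz": 0, "hand": 1}, {"dx": 0.0005, "dy": 0, "dz": 0, "wx": 0, "wy": 0, "wz": 0, "hand": 1}, {"dx": 0, "dy": 0, "dz": 0, "wx": 0, "wy": 0, "wz": 0, "hand": 1}, {"dx": 0, "dy": 0, "dz": 0, "wx": 0, "wy": 0, "wz": 0, "hand": 1}]}}

```text
clock: 19.55
eef_pos: [522.3, 137.0, 199.8]
orientation: [-179.8, 0.2, 92.7]
contact_force: [-5.8, -7.4, 1.2]
finger_gap: 0.37
```

Request:
{"op": "send_rows", "data": {"plan": [{"dx": 0.0005, "dy": 0, "dz": 0, "wx": 0, "wy": 0, "wz": 0, "hand": 1}, {"dx": 0.0005, "dy": 0, "dz": 0, "wx": 0, "wy": 0, "wz": 0, "hand": 1}, {"dx": 0, "dy": 0, "dz": 0, "wx": 0, "wy": 0, "wz": 0, "hand": 1}, {"dx": 0, "dy": 0, "dz": 0, "wx": 0, "wy": 0, "wz": 0, "hand": 1}]}}

```text
clock: 19.95
eef_pos: [522.3, 137.3, 199.8]
orientation: [-179.8, 0.3, 92.6]
contact_force: [-5.3, -9.7, 1.5]
finger_gap: 0.367
```

```bash
python3 - <<'E'
from h import *
goto(-195,17,199.7); c=env.camera("scene")
A=cv2.resize(c["color"][220:270,310:400],(800,444),interpolation=cv2.INTER_CUBIC); cv2.imwrite("pics/s3.png",A[:,:,::-1])
E
```

```text
jig pos now [np.float64(-191.6), np.float64(17.8)] tool shift mm [np.float64(-3.4), np.float64(0.8), np.float64(0.1)] wz -0.15 [522.3 137.3 199.8] [-179.81    0.26   92.63] F [-5.3 -9.7  1.5] 0.367 19.95
```

View pics/s3.png

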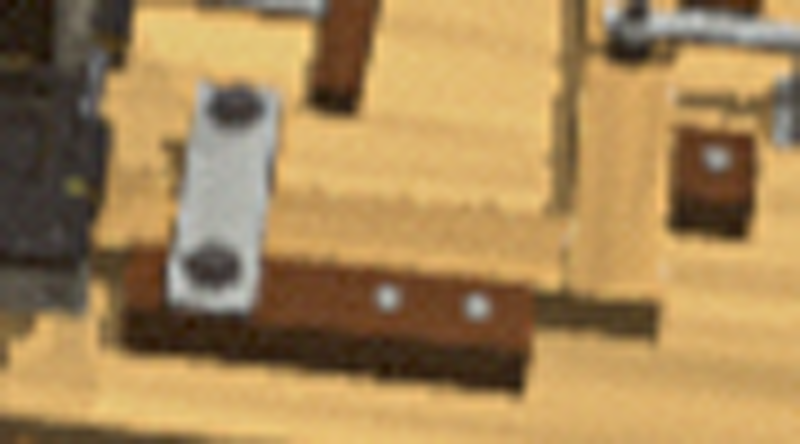

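The picture shows the bar's front end meeting the short side at about (570,250), with its side along the fence. The force climbed with no travel, so it has butted. I'll raise the push to about 14–15 N total, allowing for 3–4 N friction.

Request:
{"op": "send_rows", "data": {"plan": [{"dx": 0.0004, "dy": 0, "dz": 0, "wx": 0, "wy": 0, "wz": 0, "hand": 1}, {"dx": 0.0004, "dy": 0, "dz": 0, "wx": 0, "wy": 0, "wz": 0, "hand": 1}, {"dx": 0.0004, "dy": 0, "dz": 0, "wx": 0, "wy": 0, "wz": 0, "hand": 1}, {"dx": 0.0003, "dy": 0, "dz": 0, "wx": 0, "wy": 0, "wz": 0, "hand": 1}, {"dx": 0, "dy": 0, "dz": 0, "wx": 0, "wy": 0, "wz": 0, "hand": 1}]}}

```text
clock: 20.5
eef_pos: [522.4, 137.6, 199.7]
orientation: [-179.8, 0.4, 92.6]
contact_force: [-4.7, -13.4, 3.1]
finger_gap: 0.367
```

Request:
{"op": "send_rows", "data": {"plan": [{"dx": 0, "dy": 0, "dz": 0, "wx": 0, "wy": 0, "wz": 0, "hand": 1}, {"dx": 0, "dy": 0, "dz": 0, "wx": 0, "wy": 0, "wz": 0, "hand": 1}, {"dx": 0, "dy": 0, "dz": 0, "wx": 0, "wy": 0, "wz": 0, "hand": 1}, {"dx": 0, "dy": 0, "dz": 0, "wx": 0, "wy": 0, "wz": 0, "hand": 1}, {"dx": 0, "dy": 0, "dz": 0, "wx": 0, "wy": 0, "wz": 0, "hand": 1}]}}

```text
clock: 21.0
eef_pos: [522.4, 137.6, 199.7]
orientation: [-179.8, 0.4, 92.6]
contact_force: [-4.7, -12.4, 2.4]
finger_gap: 0.369
```

Request:
{"op": "send_rows", "data": {"plan": [{"dx": 0, "dy": 0, "dz": 0, "wx": 0, "wy": 0, "wz": 0, "hand": 1}, {"dx": 0, "dy": 0, "dz": 0, "wx": 0, "wy": 0, "wz": 0, "hand": 1}, {"dx": 0, "dy": 0, "dz": 0, "wx": 0, "wy": 0, "wz": 0, "hand": 1}, {"dx": 0, "dy": 0, "dz": 0, "wx": 0, "wy": 0, "wz": 0, "hand": 1}, {"dx": 0, "dy": 0, "dz": 0, "wx": 0, "wy": 0, "wz": 0, "hand": 1}]}}

```text
clock: 21.5
eef_pos: [522.3, 137.6, 199.7]
orientation: [-179.8, 0.4, 92.6]
contact_force: [-4.9, -14.1, 3.1]
finger_gap: 0.364
```

The force holds at about 13 N, so I'll do a last check and hand in.

```bash
python3 - <<'E'
from h import *
F=[]
for _ in range(6): env.camera("top"); F.append(env.state()["contact_force"])
print(np.mean(F,0).round(1),np.std(F,0).round(1)); goto(-195,17,199.7); print(abs(env.state()["qd"]).max().round(2))
print(env.job_done())
E
```

```text
[ -5.1 -13.8   2.9] [0.6 0.4 0.4]
jig pos now [np.float64(-191.2), np.float64(17.7)] tool shift mm [np.float64(-3.8), np.float64(0.7), np.float64(-0.0)] wz -0.21 [522.3 137.6 199.7] [-179.78    0.36   92.58] F [ -5.9 -13.5   3.5] 0.37 21.8
0.11
the job is handed in; nothing more can be done
None
```

The long bar is under the bridge, flat on the board and along the fence. Its end is butted against the clamped short side, and the gripper is still holding and pressing it. I handed the job in at about 22 s.

**Push:** the wrist reads a steady 13.8 ± 0.4 N along the slide. About 3–4 N of that may be friction on the fence and board, so the force on the frame is roughly 10–14 N. There is also about 5 N sideways onto the fence. The highest slide-direction reading was 14 N, at the end, so the frame was never rammed.

**Fit:** the gripper opening still matches the 34 mm bar. The arm stands still, tilted about 0.4° and about 0.2° off my estimate of the slide direction. The close-up at first contact showed the end meeting the short side with no visible gap.

**Disagreement:** contact came about 3–4 mm further on than my fit of the jig from the top camera predicted. The scene camera had already shown the jig about that much further on, so I put it down to calibration. I could not rule out a small slip of the bar in the grip.

**During the job:** I briefly pressed the bar onto the board with about 24 N while lowering it, then eased off. The arm met nothing else, but I took no final picture of the other things on the bench.

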